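# Put the microscope objectives away in their storage pots

## Task

Put the two bare microscope objectives away: stand the short one, thread down, in the socket of the yellow-ringed base and the tall one in that of the blue-ringed base, then put the cover with the cap of the same colour over each, right down onto its base. Set the objectives down, do not drop them, and leave the dishes, the oil bottle and the closed black case where they are.

Things in the scene. Friction and masses are not known exactly. Their poses are not given: they have to be found in the camera images.
- short_objective: The shorter of two bare microscope objectives: white metal barrel with a dark band, narrowing to the nose at the top, 25 mm across and 36 mm tall, 140 g, standing on its thread; grip the cylindrical part between 8 and 20 mm above its foot. Origin: centre of its foot, z up. It belongs to the yellow pot.
- tall_objective: The taller of two bare microscope objectives: white metal barrel with a dark band, narrowing to the nose at the top, 28 mm across and 45 mm tall, 140 g, standing on its thread; grip the cylindrical part between 8 and 24 mm above its foot. Origin: centre of its foot, z up. It belongs to the blue pot.
- yellow_base: Base of the yellow pot, loose, 150 g: black disc 72 mm across, 5 mm thick, with a yellow ring on top. In its middle a tapered collar (48 mm across at the foot, 44 at the top, top at z = 11.5 mm) round a socket 38 mm wide, grey floor at z = 8 mm, where an objective stands. The yellow cover goes outside the collar; its rim rests on the disc at z = 5 mm. Origin: centre of the underside, z up.
- blue_base: Base of the blue pot, loose, 150 g: black disc 72 mm across, 5 mm thick, with a blue ring on top. In its middle a tapered collar (48 mm across at the foot, 44 at the top, top at z = 11.5 mm) round a socket 38 mm wide, grey floor at z = 8 mm, where an objective stands. The blue cover goes outside the collar; its rim rests on the disc at z = 5 mm. Origin: centre of the underside, z up.
- yellow_cover: Cover of the yellow pot, loose, 50 g: upside-down clear plastic cup with an all-yellow cap. 63 mm across outside, 49 mm tall, inside 58 mm wide and 46 mm high, standing mouth down; grip it across its diameter. Fits over the short objective in its base; too low for the tall one. Origin: centre of the lower rim, z up.
- blue_cover: Cover of the blue pot, loose, 50 g: upside-down clear plastic cup with an all-blue cap. 63 mm across outside, 66 mm tall, inside 58 mm wide and 63 mm high, standing mouth down; grip it across its diameter. Fits over the tall objective in its base. Origin: centre of the lower rim, z up.
- oil_bottle: Bystander: brown dropper bottle with a black tip, 28 mm across, 75 mm tall, standing at the back left. Origin: centre of its underside. Not to be moved.
- closed_case: Bystander: closed black cylindrical case, 42 mm across, 70 mm tall, standing at the back left. Origin: centre of its underside. Not to be moved.
- red_dish: Bystander: round lidded dish, red, 39 mm across, 12 mm high, lying among the things. Origin: centre of its underside. Not to be moved.
- brown_dish: Bystander: round lidded dish, brown, 39 mm across, 12 mm high, lying among the things. Origin: centre of its underside. Not to be moved.
Not all that is in view belongs to the job. What is shaped like the tall_objective but red is not meant.

How it is judged:
By the outcome, as a careful person would: the job done as asked, in the order asked, and still so for the second after the job is handed in, with the robot touching nothing.
It also fails if it takes over 104 s, if anything falls off the work surface, if the arm or the gripper's body presses on something with over 40 N, if the wrist force passes 120 N, or if a joint passes its speed limit or range.

## Robot

A 6-joint arm with a two-finger parallel gripper is mounted at the origin on a cart in front of the work surface, level with it; the furniture and walls round the work are solid. World frame = base frame: x ahead of the robot, y to its left, z up, the work surface at z = 0. Lengths are in m, angles in rad, forces in N, time in s.
With the tool pointing down it reaches from about 0.35 to 0.975 m from the base axis. Payload 4.9 kg.
Tool frame: the origin (TCP) lies at the very end of the fingers, on their centre line; the grasp point (between the pads) lies 19 mm behind it; z points along the fingers, y is the line along which they close (so a half turn about z gives the same grasp; the last joint's range is limited). The gripper opens to 85 mm and grips with 20 to 120 N. Pads are 22 mm wide; open, the fingers measure 114 mm over their backs; the gripper's body (76 mm by 85 mm) begins 54 mm behind the grasp point. The pads swing forward as they close: fully open they stand 13 mm farther back than shut.
Start: joints at [1.221, 0.053, 1.613, -0, 1.476, -0.119], TCP at [0.143, 0.608, 0.231] pointing down, gripper open.
Joint ranges: [-3.01, 3.01], [-1.01, 2.22], [0.06, 2.58], [-1.02, 4.17], [0.09, 2.62], [-3.14, 3.14]. Speed limits (rad/s): [2.57, 2.57, 3.14, 3.14, 3.14, 3.14].

## Interface

Orientations are given as a unit quaternion [w, x, y, z].
In Python, from plant import * gives the robot as it stands.
- The arm moves only by the tool jog_arm, never from a script. Its argument "moves" is a list that holds one entry, the list of rows, each a list of 7 numbers: the finger opening in cm, from 0 to 8.54, then the shift along the tool's x, y, z in cm, then the turn, a rotation vector about the tool's x, y, z in rad. A call has 1 to 20 rows; each row shifts and turns the commanded pose from where the row before left it, along the tool's axes as they then stand; what a row does not reach is not made up. A row lasts 1/12 s, in which the tool goes at most 41.7 mm and 7.16 degrees, less where a joint would pass 70% of its speed; a pose out of reach is approached as far as the arm can. A call is refused whole if a number of a shift passes 4.17 or a number of a turn 0.125, either way. A call with a gripper value outside its range is refused whole. The fingers move at their own pace and stop on an object; the grip force is fixed at half the most. Time passes only in rows, so rows that do not move let the fingers close. It gives the time, the measured TCP pose, the force, the opening and the grip force at its end, in the units of the state.
- state(): the state, without advancing time (a new reading comes with each control period).
- grab_frame(name): name is "scene" or "top"; returns a dict with "color" (480x640x3 uint8, blue, green, red), "depth" (480x640 float32, m along the optical axis (not along the pixel's ray), 0 where there is no reading), "fx", "fy", "cx", "cy" (pixels), "R" (3x3) and "t" (3): a world point X has camera coordinates R X + t. Camera axes: x right, y down, z forward; pixel columns grow to the right and rows downward; lengths in m; the calibration is good to about 2 mm. A picture is of the moment at which its call begins.
- job_done(): hands the job in; it is judged then, once.
Trained networks look in a picture, given as the dict that the camera call returned (one of the last four; its "shot" number tells which), for a name from the list of things; names that differ only in an ending like _2 or _b are one class to them, and where a whole thing is asked for, a point or a joint stands for the part that bears it (a point fixed in the world has none). Each returns a list of dicts, best first, with "p" (0 to 1); they miss things now and then, are a little off and sometimes report something else, mostly with a low value. They report only what shows in the picture. A call takes as long as a camera call. They do not tell look-alikes from the thing itself.
- recognise(name, picture): "rect" ([centre column, centre row, width, height] in pixels, round what is visible of it).
- regions_of(name, picture): "pixels" (480x640 bool, what is visible of it) and "rect" ([centre column, centre row, width, height] in pixels, round what is visible of it).
The state is a dict: "time": time; "joint_pos": joint angles; "joint_vel": joint speeds; "joint_efforts": joint torques, N m; "tool_pos": TCP position; "tool_rot": TCP orientation; "contact_force": force on the tool from outside, world axes, zero at the start; "ft_torque": the same for the moment, N m; "gripper_width": opening from 0.0 (shut) to 1.0 (fully open); "grasp_force": force on a finger pad.
Only numpy, scipy, OpenCV 4.12 (cv2) and the standard library are available. Lean on these libraries where they do the work, as an engineer would, in place of code of your own. Each camera call takes 0.05 s, during which the arm holds its last target. There are 200 camera calls.

## Working session

There is one attempt and no reset: what is moved stays moved. The work goes in short steps, Python scripts to look and compute and a tool call to move; the robot and the scene stay as the last step left them, time stands still between calls to the robot, and variables do not carry over. Pictures are saved under pics/ and viewed, at most 14 in all, crops included, and the job is handed in when it is done.

Besides the shell and the picture viewer there is one more tool, called after ">>>" in YAML: its name, and indented under it one key for each argument. jog_arm: Moves the arm, as the interface text tells. Its arguments: {"type":"object","properties":{"moves":{"type":"array"}},"required":["moves"]}

```bash
ls; mkdir -p pics
python3 - <<'E'
from plant import *
import cv2,pickle
for n in("scene","top"):
    f=grab_frame(n); cv2.imwrite(f"pics/{n}0.png",f["color"]); pickle.dump(f,open(f"{n}0.pkl","wb"))
    print(n,f["t"],f["R"].round(3).tolist(),f["fx"])
    for k in "short_objective tall_objective yellow_base blue_base yellow_cover blue_cover oil_bottle closed_case red_dish brown_dish".split():
        print(k,[([int(v) for v in d["rect"]],round(d["p"],2)) for d in recognise(k,f)][:4])
print(state())
E
```

```text
pics
scene [0.52724011 0.13990369 1.04093362] [[-0.897, -0.442, -0.002], [-0.247, 0.504, -0.827], [0.367, -0.742, -0.562]] 519.8115820924199
short_objective [([399, 233, 16, 12], 0.66), ([301, 298, 14, 6], 0.47), ([369, 213, 11, 15], 0.41)]
tall_objective [([255, 337, 14, 17], 0.85), ([240, 363, 13, 24], 0.83), ([280, 319, 11, 19], 0.54)]
yellow_base [([314, 275, 36, 18], 0.59), ([369, 244, 12, 7], 0.15)]
blue_base [([400, 233, 16, 11], 0.61)]
yellow_cover [([380, 263, 31, 33], 0.65), ([226, 276, 14, 27], 0.24)]
blue_cover [([313, 355, 40, 47], 0.92)]
oil_bottle [([225, 276, 15, 29], 0.57)]
closed_case [([213, 289, 24, 28], 0.8), ([299, 301, 15, 9], 0.61)]
red_dish []
brown_dish [([369, 243, 11, 9], 0.43)]
top [0.11225198 0.56862802 1.32866525] [[-0.003, -1.0, -0.022], [-0.986, 0.007, -0.169], [0.169, 0.021, -0.985]] 570.8953388163277
short_objective [([429, 258, 11, 10], 0.39)]
tall_objective [([185, 259, 10, 18], 0.69), ([212, 250, 9, 9], 0.57)]
yellow_base [([309, 253, 27, 32], 0.7)]
blue_base [([418, 305, 30, 26], 0.8), ([257, 191, 12, 14], 0.6), ([380, 276, 11, 10], 0.41)]
yello
[... 252 characters left out ...]
joint_pos': array([ 1.22101299e+00,  5.27209415e-02,  1.61292329e+00, -2.04841911e-05,
        1.47600936e+00, -1.18996157e-01]), 'joint_vel': array([ 0.00205142,  0.00090505, -0.000874  , -0.00061607,  0.00090138,
        0.00155667]), 'joint_efforts': array([-2.39615611e-04, -3.93705475e+01, -3.70457697e+01, -1.16427732e-04,
        7.38463241e-04,  5.46979166e-06]), 'tool_pos': array([0.14295667, 0.60839801, 0.23127665]), 'tool_rot': array([ 2.84097086e-06,  1.15136705e-01,  9.93349655e-01, -3.20035271e-05]), 'contact_force': array([-0.22753876, -0.34281322, -0.47305534]), 'ft_torque': array([-0.0351266 ,  0.00331066,  0.02916498]), 'grasp_force': 0.0, 'gripper_width': 0.9978859233962498}
```

Run:
```python
import cv2
a=cv2.imread("pics/scene0.png")[195:395,190:430]; cv2.imwrite("pics/s1.png",cv2.resize(a,(720,600),interpolation=2))
a=cv2.imread("pics/top0.png")[170:330,160:450]; cv2.imwrite("pics/t1.png",cv2.resize(a,(798,440),interpolation=2))
```

```text
(no output)
```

View pics/s1.png

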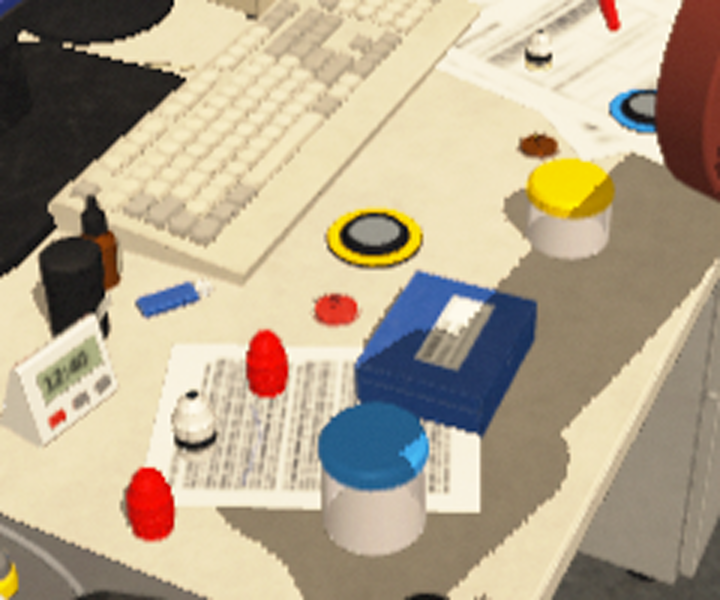

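View pics/t1.png

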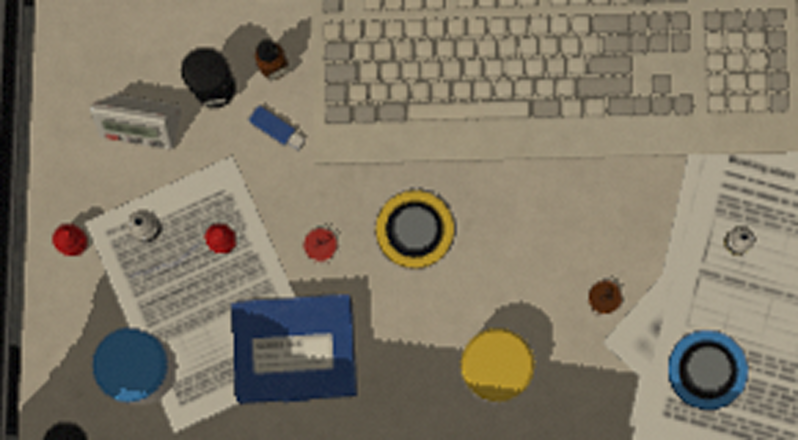

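```bash
cat > h.py <<'E'
import numpy as np,cv2
def plane(f,u,v,z):
    d=f["R"].T@np.array([(u-f["cx"])/f["fx"],(v-f["cy"])/f["fy"],1]); c=-f["R"].T@f["t"]
    return c+d*(z-c[2])/d[2]
def cloud(f):
    v,u=np.mgrid[:480,:640]; d=f["depth"]
    P=np.dstack([(u-f["cx"])/f["fx"]*d,(v-f["cy"])/f["fy"]*d,d])-f["t"]
    return P@f["R"]
def near(f,xy,r,z0,z1):
    P=cloud(f); return (f["depth"]>0)&(np.hypot(P[...,0]-xy[0],P[...,1]-xy[1])<r)&(P[...,2]>z0)&(P[...,2]<z1),P
E
python3 - <<'E'
import pickle; from h import *
f=pickle.load(open("top0.pkl","rb")); s=pickle.load(open("scene0.pkl","rb"))
g={"short":(429,257,.036),"tall":(212.7,251.8,.045),"ybase":(310.8,253.2,.008),"bbase":(417.3,304.5,.008),"ycov":(340.6,302.6,.049),"bcov":(207.6,302.3,.066),
"reddish":(277,258.5,.012),"browndish":(380,278,.012),"redA":(185,257,.045),"redB":(240,257,.045),"box":(267,297,.03),"oil":(258,190,.07),"case":(235,197,.07)}
G={"short":(369,206,.036),"tall":(254,326,.045),"ybase":(315,272,.008),"ycov":(380,257,.049),"bcov":(314,343,.066)}
print("cam",-f["R"].T@f["t"])
for k,(u,v,z) in g.items():
    p=plane(f,u,v,z); o=""
    if k in G: o=plane(s,*G[k]).round(3)[:2]
    print(k,p.round(3)[:2],"scene",o, "reach",np.hypot(*p[:2]).round(3))
    for n,c in(("top",f),("scn",s)):
        m,P=near(c,p,.035 if k in("ybase","bbase","ycov","bcov","box") else .022,.006 if "base" not in k else .003,.09)
        if m.sum()>5: q=P[m]; lo,hi=np.percentile(q,[2,98],axis=0); print("   ",n,m.sum(),lo.round(3),hi.round(3),((lo+hi)/2).round(3)[:2])
hsv=cv2.cvtColor(f["color"],40)
for k,a,b in(("ybase",(20,150,60),(35,255,255)),("ycov",(20,150,60),(35,255,255)),("bbase",(95,120,40),(115,255,255)),("bcov",(95,120,40),(115,255,255))):
    u,v,z=g[k]; m=cv2.inRange(hsv,a,b); w=np.zeros_like(m); cv2.circle(w,(int(u),int(v)),20,255,-1); m&=w
    c=cv2.minEnclosingCircle(cv2.findNonZero(m)); print(k,c, plane(f,*c[0],z if "cov" in k else .005).round(4))
E
```

```text
cam [0.33558214 0.08079569 1.4078872 ]
short [ 0.539 -0.178] scene [ 0.542 -0.175] reach 0.568
    top 95 [ 0.529 -0.19   0.007] [ 0.554 -0.166  0.038] [ 0.542 -0.178]
    scn 92 [ 0.531 -0.187  0.008] [ 0.553 -0.167  0.035] [ 0.542 -0.177]
tall [0.554 0.346] scene [0.558 0.351] reach 0.654
    top 120 [0.546 0.339 0.007] [0.572 0.363 0.048] [0.559 0.351]
    scn 262 [0.545 0.345 0.008] [0.568 0.366 0.044] [0.557 0.355]
ybase [0.555 0.109] scene [0.556 0.109] reach 0.566
    top 493 [0.526 0.079 0.003] [0.586 0.141 0.014] [0.556 0.11 ]
    scn 375 [0.525 0.08  0.003] [0.586 0.14  0.011] [0.555 0.11 ]
bbase [ 0.427 -0.15 ] scene  reach 0.452
    top 523 [ 0.395 -0.18   0.003] [ 0.458 -0.118  0.014] [ 0.427 -0.149]
    scn 135 [ 0.42  -0.173  0.003] [ 0.458 -0.12   0.011] [ 0.439 -0.146]
ycov [0.43  0.038] scene [0.427 0.046] reach 0.431
    top 570 [0.403 0.01  0.04 ] [0.46  0.068 0.054] [0.431 0.039]
    scn 770 [0.401 0.014 0.007] [0.459 0.069 0.049] [0.43  0.042]
bcov [0.431 0.351] scene [0.428 0.361] reach 0.556
    top 661 [0.403 0.324 0.013] [0.46  0.381 0.071] [0.431 0.352]
   
[... 787 characters left out ...]
45 0.215]
oil [0.701 0.235] scene  reach 0.74
    top 133 [0.696 0.226 0.01 ] [0.718 0.251 0.074] [0.707 0.239]
    scn 199 [0.697 0.227 0.008] [0.716 0.248 0.071] [0.706 0.237]
case [0.684 0.291] scene  reach 0.743
    top 286 [0.67  0.274 0.008] [0.703 0.31  0.075] [0.686 0.292]
    scn 463 [0.669 0.279 0.016] [0.702 0.312 0.07 ] [0.686 0.296]
ybase ((310.37127685546875, 252.8267364501953), 14.007513046264648) [0.5565 0.1101 0.005 ]
ycov ((340.19232177734375, 302.5), 13.277397155761719) [0.4299 0.0389 0.049 ]
bbase ((416.6944580078125, 304.1111145019531), 14.348731994628906) [ 0.4281 -0.149   0.005 ]
bcov ((206.74595642089844, 302.23138427734375), 13.149293899536133) [0.4308 0.3532 0.066 ]
```

>>> jog_arm:
  moves:
    - [[8.5,0,0,0,0,0,-0.115],[8.5,0,0,0,0,0,-0.115],[8.5,-2,-3,0,0,0,0],[8.5,-2,-3.4,0,0,0,0],[8.5,-2,-3.4,0,0,0,0],[8.5,-2,-3.4,0,0,0,0],[8.5,-2,-3.4,0,0,0,0],[8.5,-2,-3.4,0,0,0,0],[8.5,-2,-3.4,0,0,0,0],[8.5,-2,-3.4,0,0,0,0],[8.5,-2,-3.4,0,0,0,0],[8.5,-2,-3.4,0,0,0,0],[8.5,-2,-3.4,0,0,0,0],[8.5,-2,-3.4,0,0,0,0],[8.5,-2,-3.4,0,0,0,0],[8.5,-2,-3.4,0,0,0,0],[8.5,-2,-3.4,0,0,0,0],[8.5,-2,-3.4,0,0,0,0],[8.5,-2,-3.4,0,0,0,0],[8.5,0,0,0,0,0,0]]

```text
time: 2.77
tool_pos: [0.4847, 0.0289, 0.2315]
tool_rot: [0.001, 0.004, 1.0, -0.001]
contact_force: [-0.6, 0.9, 0.6]
gripper_width: 0.999
grasp_force: 0.0
```

>>> jog_arm:
  moves:
    - [[8.5,-0.95,-3.4,0,0,0,0],[8.5,-0.95,-3.4,0,0,0,0],[8.5,-0.95,-3.4,0,0,0,0],[8.5,-0.95,-3.4,0,0,0,0],[8.5,-0.95,-3.4,0,0,0,0],[8.5,-0.95,-3.4,0,0,0,0],[8.5,0,0,3,0,0,0],[8.5,0,0,4,0,0,0],[8.5,0,0,4,0,0,0],[8.5,0,0,4,0,0,0],[6,0,0,2,0,0,0],[6,0,0,0,0,0,0],[6,0,0,0,0,0,0]]

```text
time: 3.85
tool_pos: [0.5386, -0.1693, 0.0604]
tool_rot: [-0.001, 0.0, 1.0, 0.001]
contact_force: [-0.0, -0.2, 1.0]
gripper_width: 0.704
grasp_force: 0.0
```

>>> jog_arm:
  moves:
    - [[6,-0.3,-0.8,0,0,0,0],[6,0,0,1.5,0,0,0],[6,0,0,1.5,0,0,0],[6,0,0,1.5,0,0,0],[6,0,0,0.9,0,0,0],[6,0,0,0,0,0,0],[6,0,0,0,0,0,0]]

```text
time: 4.43
tool_pos: [0.5434, -0.1786, 0.0088]
tool_rot: [0.001, 0.0, 1.0, -0.0]
contact_force: [0.0, -1.1, 0.2]
gripper_width: 0.705
grasp_force: 0.0
```

Run:
```python
from plant import *
import cv2
f=grab_frame("scene"); g=grab_frame("top")
a=cv2.resize(f["color"][170:270,320:430],(396,360)); b=cv2.resize(g["color"][210:310,370:480],(396,360))
cv2.imwrite("pics/c1.png",cv2.hconcat([a,b])); print(state()["tool_pos"])
```

```text
[ 0.54375607 -0.17864618  0.00921911]
```

View pics/c1.png

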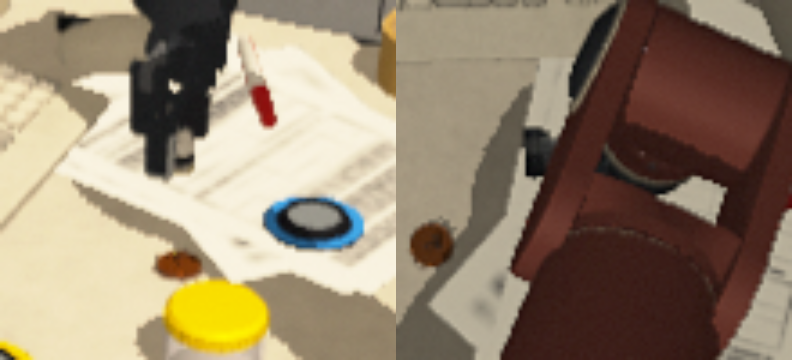

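>>> jog_arm:
  moves:
    - [[6,0.2,0,0.4,0,0,0],[6,0,0,0,0,0,0],[0,0,0,0,0,0,0],[0,0,0,0,0,0,0],[0,0,0,0,0,0,0],[0,0,0,0,0,0,0],[0,0,0,0,0,0,0],[0,0,0,0,0,0,0]]

```text
time: 5.2
tool_pos: [0.5407, -0.1782, 0.0039]
tool_rot: [0.0, 0.0, 1.0, -0.0]
contact_force: [-0.9, -0.1, 3.3]
gripper_width: 0.26
grasp_force: 59.4
```

>>> jog_arm:
  moves:
    - [[0,0,0,-1,0,0,0],[0,0,0,-2,0,0,0],[0,0,0,-3,0,0,0],[0,0,0,-3,0,0,0],[0,0,0,0,0,0,0]]

```text
time: 5.62
tool_pos: [0.5441, -0.1795, 0.1004]
tool_rot: [0.005, 0.0, 1.0, -0.002]
contact_force: [2.7, -0.6, -0.2]
gripper_width: 0.264
grasp_force: 59.0
```

Run:
```python
from plant import *
import cv2
f=grab_frame("scene")
cv2.imwrite("pics/c2.png",cv2.resize(f["color"][150:250,320:430],(660,600),interpolation=2)); s=state();print(s["tool_pos"],s["gripper_width"],s["grasp_force"])
```

```text
[ 0.54282626 -0.17892263  0.09765167] 0.2594024960894634 59.000846088747494
```

View pics/c2.png

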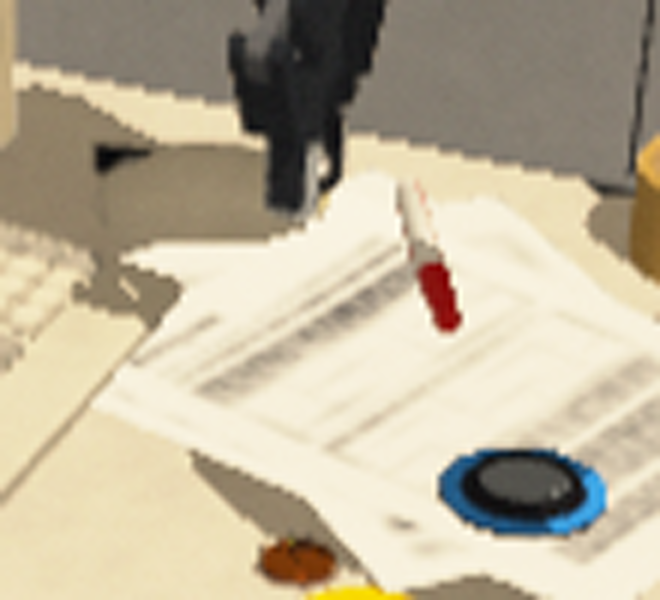

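>>> jog_arm:
  moves:
    - [[0,-0.15,2,0,0,0,0],[0,-0.15,3,0,0,0,0],[0,-0.2,4,0,0,0,0],[0,-0.2,4,0,0,0,0],[0,-0.2,4,0,0,0,0],[0,-0.2,4,0,0,0,0],[0,-0.2,3.9,0,0,0,0],[0,-0.1,3,0,0,0,0],[0,0,1,0,0,0,0],[0,0,0,2,0,0,0],[0,0,0,2,0,0,0],[0,0,0,1.5,0,0,0],[0,0,0,0,0,0,0],[0,0,0,0,0,0,0],[0,0,0,0,0,0,0]]

```text
time: 6.92
tool_pos: [0.5547, 0.1107, 0.0385]
tool_rot: [-0.0, 0.001, 1.0, -0.0]
contact_force: [0.2, 0.2, -2.2]
gripper_width: 0.259
grasp_force: 59.2
```

```bash
cat > look.py <<'E'
from plant import *
import cv2,sys
from h import *
def look(out,cx,cy,w=50,cam="scene"):
    f=grab_frame(cam); cv2.imwrite(out,cv2.resize(f["color"][cy-w:cy+w,cx-w:cx+w],(480,480),interpolation=2))
    s=state(); print([s["tool_pos"] for i in range(1)],s["gripper_width"],s["grasp_force"],s["contact_force"],s["time"]); return f
E
python3 -c "
from look import *
look('pics/c3.png',315,265,40)"
```

```text
[array([0.55532063, 0.11077824, 0.0392823 ])] 0.2606910395908018 59.21593909501098 [ 0.30554177 -0.22309301 -2.02072486] 6.9667
```

View pics/c3.png

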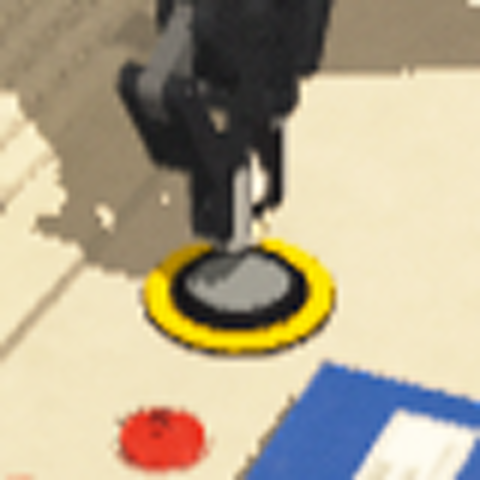

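>>> jog_arm:
  moves:
    - [[0,0,0,0.8,0,0,0],[0,0,0,0.8,0,0,0],[0,0,0,0.7,0,0,0],[0,0,0,0,0,0,0],[0,0,0,0,0,0,0],[0,0,0,0.15,0,0,0],[0,0,0,0,0,0,0],[0,0,0,0,0,0,0]]

```text
time: 7.63
tool_pos: [0.5548, 0.1111, 0.0141]
tool_rot: [0.0, 0.0, 1.0, 0.0]
contact_force: [0.1, 0.2, -2.2]
gripper_width: 0.259
grasp_force: 59.2
```

>>> jog_arm:
  moves:
    - [[0,0,0,0.1,0,0,0],[0,0,0,0,0,0,0],[0,0,0,0.1,0,0,0],[0,0,0,0,0,0,0],[0,0,0,0,0,0,0]]

```text
time: 8.05
tool_pos: [0.5547, 0.1111, 0.0119]
tool_rot: [0.0, 0.0, 1.0, 0.0]
contact_force: [0.2, 0.0, -1.3]
gripper_width: 0.259
grasp_force: 59.3
```

>>> jog_arm:
  moves:
    - [[0,0,0,0.05,0,0,0],[0,0,0,0,0,0,0],[0,0,0,0,0,0,0]]

```text
time: 8.3
tool_pos: [0.5548, 0.1111, 0.0119]
tool_rot: [0.0, 0.0, 1.0, -0.0]
contact_force: [-1.8, -1.0, 3.6]
gripper_width: 0.255
grasp_force: 59.8
```

>>> jog_arm:
  moves:
    - [[3,0,0,0,0,0,0],[4.5,0,0,0,0,0,0],[4.5,0,0,0,0,0,0],[4.5,0,0,0,0,0,0],[4.5,0,0,-1,0,0,0],[4.5,0,0,-2,0,0,0],[4.5,0,0,-3,0,0,0],[4.5,0,0,-4,0,0,0],[8.5,0,0,-3,0,0,0],[8.5,0,0,0,0,0,0.12],[8.5,0,0,0,0,0,0.12],[8.5,0,0,0,0,0,0.12],[8.5,0,0,0,0,0,0.12],[8.5,0,0,0,0,0,0.12],[8.5,0,0,0,0,0,0.12],[8.5,0,0,0,0,0,0.12],[8.5,0,0,0,0,0,0.12],[8.5,0,0,0,0,0,0.12],[8.5,0,0,0,0,0,0.12]]

```text
time: 9.88
tool_pos: [0.5547, 0.1111, 0.1421]
tool_rot: [0.0, 0.567, 0.823, 0.0]
contact_force: [-0.2, 0.1, 0.2]
gripper_width: 0.996
grasp_force: 0.0
```

```bash
python3 -c "
from look import *
look('pics/c4.png',315,265,40)"
```

```text
[array([0.55466516, 0.11108965, 0.14207904])] 0.9993392469580836 0.0 [-0.0922201  -0.29702746  0.1495378 ] 9.9333
```

View pics/c4.png

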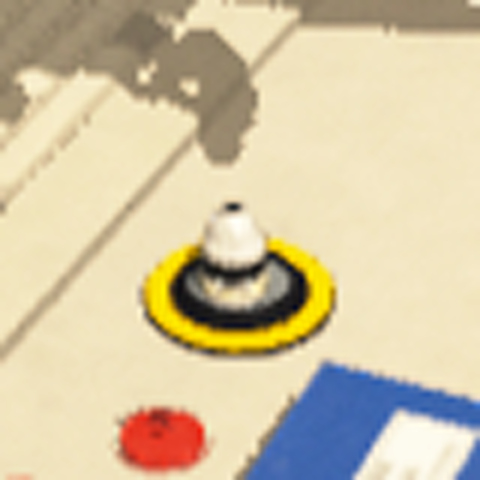

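>>> jog_arm:
  moves:
    - [[8.5,0,0,0,0,0,0.122],[8.5,0,0,0,0,0,0.122],[8.5,0,0,0,0,0,0.12],[8.5,2,0,0,0,0,0],[8.5,3,0,0,0,0,0],[8.5,4,0,0,0,0,0],[8.5,4,0,0,0,0,0],[8.5,4,0,0,0,0,0],[8.5,4,0.2,0,0,0,0],[8.5,3.2,0,0,0,0,0],[6.2,0,0,2,0,0,0],[6.2,0,0,3,0,0,0],[6.2,0,0,3,0,0,0],[6.2,0,0,0,0,0,0],[6.2,0,0,0,0,0,0],[6.2,0,0,0,0,0,0]]

```text
time: 11.27
tool_pos: [0.5561, 0.3534, 0.0632]
tool_rot: [0.0, 0.705, 0.709, 0.001]
contact_force: [0.5, -0.4, 0.6]
gripper_width: 0.726
grasp_force: 0.0
```

```bash
python3 -c "
from look import *
look('pics/c5.png',255,330,40)
print(state()['tool_rot'],state()['joint_pos'])"
```

```text
[array([0.55675995, 0.35368732, 0.06420079])] 0.7299120808022278 0.0 [-0.04939996 -0.38669701  0.60724082] 11.3167
[6.71387273e-04 7.04818317e-01 7.09384858e-01 1.95260528e-03] [4.53205322e-01 2.78217035e-01 1.65237021e+00 1.87530480e-05
 1.20687583e+00 4.46740593e-01]
```

View pics/c5.png

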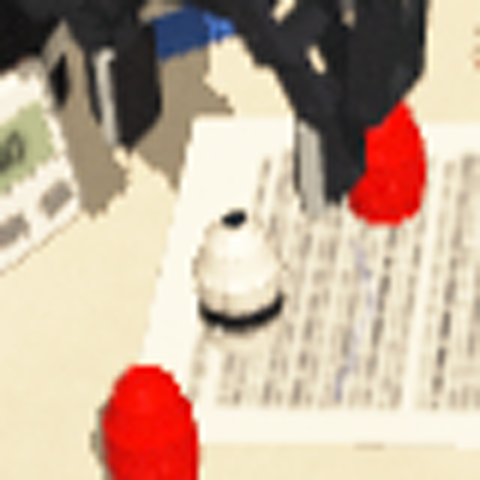

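>>> jog_arm:
  moves:
    - [[6.2,-0.15,0,1.5,0,0,0],[6.2,0,0,1.5,0,0,0],[6.2,0,0,1.5,0,0,0],[6.2,0,0,0.9,0,0,0],[6.2,0,0,0,0,0,0],[6.2,0,0,0,0,0,0]]

```text
time: 11.82
tool_pos: [0.5541, 0.3511, 0.0055]
tool_rot: [-0.001, 0.705, 0.709, -0.001]
contact_force: [0.6, -0.2, 0.7]
gripper_width: 0.726
grasp_force: 0.0
```

>>> jog_arm:
  moves:
    - [[6.2,0,0.3,0,0,0,0],[6.2,0,0,0,0,0,0],[0,0,0,0,0,0,0],[0,0,0,0,0,0,0],[0,0,0,0,0,0,0],[0,0,0,0,0,0,0],[0,0,0,0,0,0,0],[0,0,0,0,0,0,0]]

```text
time: 12.48
tool_pos: [0.5587, 0.3519, 0.0082]
tool_rot: [0.0, 0.705, 0.709, 0.001]
contact_force: [-0.1, 0.1, 4.8]
gripper_width: 0.288
grasp_force: 59.5
```

>>> jog_arm:
  moves:
    - [[0,0,0,0,0,0,0],[0,0,0,-1,0,0,0],[0,0,0,-2,0,0,0],[0,0,0,-3,0,0,0],[0,0,0,-3,0,0,0],[0,0,0,-2,0,0,0],[0,0,0,0,0,0,0]]

```text
time: 13.07
tool_pos: [0.5608, 0.353, 0.1234]
tool_rot: [0.002, 0.705, 0.709, 0.004]
contact_force: [0.4, 0.8, -1.1]
gripper_width: 0.287
grasp_force: 59.2
```

```bash
python3 -c "
from look import *
look('pics/c6.png',265,300,40)"
```

```text
[array([0.55956204, 0.35229076, 0.12040556])] 0.2886291614663283 59.21686876681633 [ 0.97787542  0.95389816 -1.35909421] 13.1167
```

View pics/c6.png

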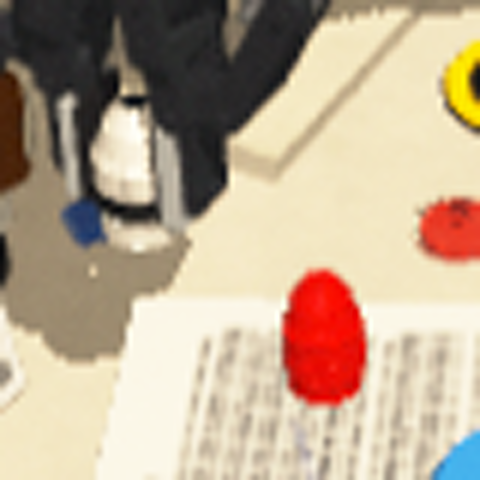

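>>> jog_arm:
  moves:
    - [[0,-2,-0.5,0,0,0,0],[0,-3,-0.8,0,0,0,0],[0,-3.9,-1,0,0,0,0],[0,-3.9,-1,0,0,0,0],[0,-3.9,-1,0,0,0,0],[0,-3.9,-1,0,0,0,0],[0,-3.9,-1,0,0,0,0],[0,-3.9,-1,0,0,0,0],[0,-3.9,-1,0,0,0,0],[0,-3.9,-1,0,0,0,0],[0,-3.9,-1,0,0,0,0],[0,-3.9,-1,0,0,0,0],[0,-3.6,-1,0,0,0,0],[0,-2.5,-0.7,0,0,0,0],[0,0,0,0,0,0,0],[0,0,0,3,0,0,0],[0,0,0,3,0,0,0],[0,0,0,1,0,0,0],[0,0,0,0,0,0,0],[0,0,0,0,0,0,0]]

```text
time: 14.78
tool_pos: [0.4302, -0.1492, 0.0462]
tool_rot: [-0.002, 0.705, 0.709, -0.0]
contact_force: [0.8, -0.4, -1.0]
gripper_width: 0.286
grasp_force: 59.3
```

```bash
python3 -c "
from look import *
f=look('pics/c7.png',400,225,40)
print(recognise('blue_base',f)[:1],state()['tool_rot'])
p=f['R']@np.array([.428,-.149,.008])+f['t'];print(p[:2]/p[2]*f['fx']+[f['cx'],f['cy']])"
```

```text
[array([ 0.43146535, -0.1498818 ,  0.04772154])] 0.2855955835631441 59.33833372313529 [ 0.46916365 -0.90419025 -0.97880962] 14.8333
[{'rect': [407.5, 232.1, 27.8, 14.7], 'p': 0.57}] [9.61687044e-04 7.04743663e-01 7.09461314e-01 2.97296039e-04]
[407.00297852 230.16382993]
```

View pics/c7.png

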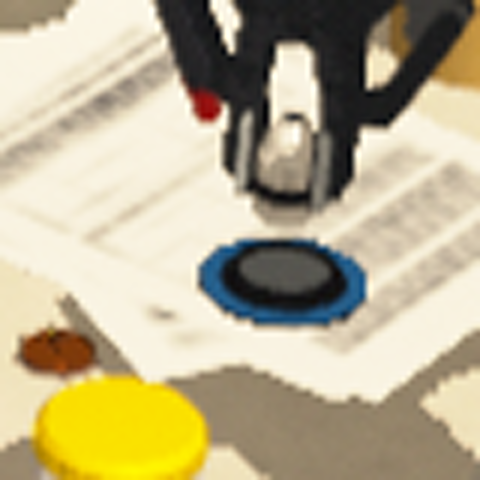

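>>> jog_arm:
  moves:
    - [[0,0,-0.2,0.8,0,0,0],[0,0,0,0.8,0,0,0],[0,0,0,0.8,0,0,0],[0,0,0,0.4,0,0,0],[0,0,0,0,0,0,0],[0,0,0,0,0,0,0],[0,0,0,0.1,0,0,0],[0,0,0,0,0,0,0],[0,0,0,0,0,0,0]]

```text
time: 15.63
tool_pos: [0.4294, -0.1503, 0.0186]
tool_rot: [0.0, 0.705, 0.709, 0.0]
contact_force: [0.4, 0.6, -2.4]
gripper_width: 0.288
grasp_force: 59.3
```

>>> jog_arm:
  moves:
    - [[0,0,0,0.1,0,0,0],[0,0,0,0,0,0,0],[0,0,0,0.1,0,0,0],[0,0,0,0,0,0,0],[0,0,0,0,0,0,0]]

```text
time: 16.05
tool_pos: [0.4291, -0.1502, 0.0163]
tool_rot: [-0.0, 0.705, 0.709, 0.0]
contact_force: [-0.2, 0.2, -1.3]
gripper_width: 0.289
grasp_force: 59.3
```

>>> jog_arm:
  moves:
    - [[0,0,0,0.05,0,0,0],[0,0,0,0,0,0,0],[0,0,0,0.05,0,0,0],[0,0,0,0,0,0,0],[0,0,0,0,0,0,0]]

```text
time: 16.47
tool_pos: [0.4292, -0.1502, 0.0161]
tool_rot: [-0.0, 0.705, 0.709, -0.0]
contact_force: [-3.8, 2.1, 7.1]
gripper_width: 0.288
grasp_force: 60.3
```

>>> jog_arm:
  moves:
    - [[4,0,0,0,0,0,0],[5,0,0,0,0,0,0],[5,0,0,0,0,0,0],[5,0,0,-1,0,0,0],[5,0,0,-2,0,0,0],[5,0,0,-4,0,0,0],[8.5,0,0,-4,0,0,0],[8.5,0,0,-2,0,0,0],[8.5,2,0,0,0,0,0],[8.5,3,0,0,0,0,0],[8.5,4,0,0,0,0,0],[8.5,4,0,0,0,0,0],[8.5,4,0,0,0,0,0],[8.5,4,0,0,0,0,0],[8.5,4,0,0,0,0,0],[8.5,4,0,0,0,0,0],[8.5,4,0,0,0,0,0],[8.5,4,0,0,0,0,0],[8.5,4,0,0,0,0,0],[8.5,4,0,0,0,0,0]]

```text
time: 18.13
tool_pos: [0.4261, 0.3021, 0.1462]
tool_rot: [0.0, 0.705, 0.709, 0.001]
contact_force: [0.7, -0.0, 0.3]
gripper_width: 0.997
grasp_force: 0.0
```

>>> jog_arm:
  moves:
    - [[8.5,3,0,0,0,0,0],[8.5,2,0,0,0,0,0],[8.5,0,0,0,0,0,0],[8.5,0,0,0,0,0,0]]

```text
time: 18.47
tool_pos: [0.4259, 0.3505, 0.1457]
tool_rot: [0.0, 0.704, 0.71, -0.0]
contact_force: [0.3, -0.6, -0.4]
gripper_width: 1.001
grasp_force: 0.0
```

Run:
```python
from look import *
f=grab_frame("scene"); 
a=cv2.resize(f["color"][185:265,360:440],(400,400),interpolation=2)
b=cv2.resize(f["color"][300:400,260:360],(400,400),interpolation=2)
cv2.imwrite("pics/c8.png",cv2.hconcat([a,b])); s=state(); print(s["tool_pos"],s["time"])
hsv=cv2.cvtColor(f["color"],40); m=cv2.inRange(hsv,(95,120,40),(115,255,255)); w=np.zeros_like(m); cv2.ellipse(w,(313,345),(24,20),0,0,360,255,-1); m&=w
P=cloud(f)[(m>0)&(f["depth"]>0)]; P=P[P[:,2]>.06]; print(len(P),np.percentile(P,[2,98],axis=0).round(4))
```

```text
[0.42602484 0.34966438 0.14556027] 18.5167
738 [[0.4029 0.3284 0.0606]
 [0.4577 0.3831 0.0669]]
```

View pics/c8.png

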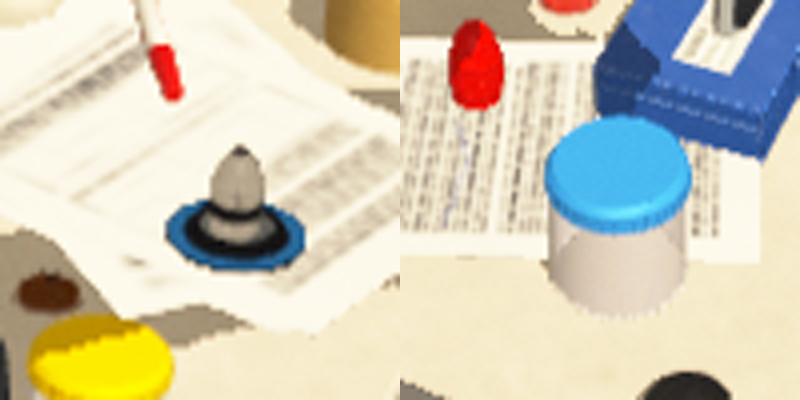

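Run:
```python
import pickle; from h import *
for n in("top","scene"):
    f=pickle.load(open(n+"0.pkl","rb")); m,P=near(f,(.37,.41),.05,.01,.3)
    q=P[m]; print(n,len(q), len(q) and np.percentile(q,[2,50,98],axis=0).round(3))
```

```text
top 163 [[0.349 0.403 0.01 ]
 [0.368 0.42  0.014]
 [0.382 0.436 0.02 ]]
scene 329 [[0.349 0.404 0.011]
 [0.366 0.421 0.012]
 [0.383 0.437 0.015]]
```

>>> jog_arm:
  moves:
    - [[8.5,0.35,0.4,2,0,0,0],[8.5,0,0,3,0,0,0],[8.5,0,0,2,0,0,0],[8.5,0,0,0,0,0,0],[8.5,0,0,0,0,0,0]]

```text
time: 18.93
tool_pos: [0.4295, 0.3517, 0.0744]
tool_rot: [-0.0, 0.706, 0.709, -0.001]
contact_force: [0.1, -1.1, 0.2]
gripper_width: 0.997
grasp_force: 0.0
```

Blob is only 12 mm high at (0.366, 0.42): clear of the fingers.

>>> jog_arm:
  moves:
    - [[8.5,0.15,0.1,2,0,0,0],[8.5,0,0,2,0,0,0],[8.5,0,0,1.8,0,0,0],[8.5,0,0,0,0,0,0],[8.5,0,0,0,0,0,0],[0,0,0,0,0,0,0],[0,0,0,0,0,0,0],[0,0,0,0,0,0,0],[0,0,0,0,0,0,0],[0,0,0,0,0,0,0]]

```text
time: 19.77
tool_pos: [0.4332, 0.356, 0.0204]
tool_rot: [0.001, 0.705, 0.709, 0.002]
contact_force: [0.6, -1.3, 6.4]
gripper_width: 0.73
grasp_force: 65.8
```

>>> jog_arm:
  moves:
    - [[0,0,0,0,0,0,0],[0,0,0,-1,0,0,0],[0,0,0,-2,0,0,0],[0,0,0,-3,0,0,0],[0,0,0,-3,0,0,0],[0,0,0,-2,0,0,0],[0,0,0,0,0,0,0],[0,0,0,0,0,0,0]]

```text
time: 20.43
tool_pos: [0.432, 0.3555, 0.1297]
tool_rot: [0.0, 0.705, 0.709, 0.002]
contact_force: [-0.2, -0.5, -0.9]
gripper_width: 0.731
grasp_force: 65.5
```

```bash
cat > meas.py <<'E'
from look import *
import pickle
f=grab_frame("top"); s=grab_frame("scene"); st=state(); print(st["tool_pos"],st["gripper_width"],st["grasp_force"])
pickle.dump((f,s),open("last.pkl","wb"))
for n,c in(("top",f),("scn",s)):
    hsv=cv2.cvtColor(c["color"],40)
    for k,p,a,b in(("yb",(.5565,.11,.005),(20,130,60),(35,255,255)),("bb",(.428,-.149,.005),(95,100,40),(115,255,255))):
        q=c["R"]@p+c["t"]; u=q[:2]/q[2]*c["fx"]+[c["cx"],c["cy"]]
        m=cv2.inRange(hsv,a,b); w=np.zeros_like(m); cv2.circle(w,(int(u[0]+.5),int(u[1]+.5)),22,255,-1); m&=w
        x,y,W,H=cv2.boundingRect(m); print(n,k,x,y,W,H,plane(c,x+W/2-.5,y+H/2-.5,.005).round(4)[:2])
    for k,p in(("short",(.555,.111)),("tall",(.429,-.150))):
        m,P=near(c,p,.022,.016,.06); q=P[m]
        if len(q): lo,hi=np.percentile(q,[3,97],axis=0); print(n,k,len(q),((lo+hi)/2).round(4),hi[2].round(3))
E
python3 meas.py
```

```text
[0.43031267 0.35436948 0.12628249] 0.7285622431571637 65.51059153396636
top yb 297 239 28 29 [0.5561 0.1098]
top bb 403 291 28 28 [ 0.4271 -0.1485]
top short 87 [0.5559 0.1117 0.0314] 0.045
top tall 123 [ 0.4303 -0.1485  0.0361] 0.055
scn yb 305 280 1 2 [0.5629 0.1427]
scn bb 394 225 27 14 [ 0.4273 -0.1477]
scn tall 143 [ 0.4294 -0.1436  0.0338] 0.051
```

>>> jog_arm:
  moves:
    - [[0,-1.5,-0.3,0,0,0,0],[0,-3,0,0,0,0,0],[0,-4,0,0,0,0,0],[0,-4,0,0,0,0,0],[0,-4,0,0,0,0,0],[0,-4,0,0,0,0,0],[0,-4,0,0,0,0,0],[0,-4,0,0,0,0,0],[0,-4,0,0,0,0,0],[0,-4,0,0,0,0,0],[0,-4,0,0,0,0,0],[0,-4,0,0,0,0,0],[0,-3,0,0,0,0,0],[0,-2,0,0,0,0,0],[0,-0.9,0,0,0,0,0],[0,0,0,0,0,0,0],[0,0,0,2,0,0,0],[0,0,0,1,0,0,0],[0,0,0,0,0,0,0],[0,0,0,0,0,0,0]]

```text
time: 22.2
tool_pos: [0.4302, -0.1476, 0.0959]
tool_rot: [-0.002, 0.704, 0.71, -0.0]
contact_force: [-0.8, 0.3, -0.1]
gripper_width: 0.737
grasp_force: 65.5
```

Run:
```python
from look import *
f=look("pics/c9.png",400,215,45)
for i in range(3):
    grab_frame("scene"); s=state(); print(s["tool_pos"],s["tool_rot"].round(4))
hsv=cv2.cvtColor(f["color"],40); m=cv2.inRange(hsv,(95,120,40),(115,255,255))
P=cloud(f)[(m>0)&(f["depth"]>0)]; q=P[(np.hypot(P[:,0]-.428,P[:,1]+.149)<.05)&(P[:,2]>.1)]; print(len(q),np.percentile(q,[2,98],axis=0).round(4))
```

```text
[array([ 0.43092943, -0.14807299,  0.09694977])] 0.7313705233017859 65.51701594144106 [-0.54453153 -0.70135826 -0.52372779] 22.25
[ 0.43139127 -0.14850731  0.09764106] [1.000e-04 7.045e-01 7.097e-01 1.000e-04]
[ 0.43162907 -0.14879813  0.09802126] [5.000e-04 7.046e-01 7.096e-01 2.000e-04]
[ 0.43173621 -0.1489773   0.09817802] [7.000e-04 7.047e-01 7.095e-01 2.000e-04]
324 [[ 0.4028 -0.1731  0.1299]
 [ 0.4595 -0.1175  0.1423]]
```

View pics/c9.png

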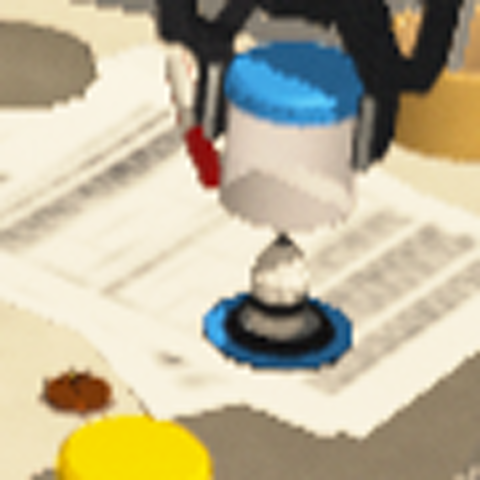

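>>> jog_arm:
  moves:
    - [[0,-0.1,-0.3,0,0,0,0],[0,0,0,1,0,0,0],[0,0,0,1,0,0,0],[0,0,0,1,0,0,0],[0,0,0,1,0,0,0],[0,0,0,1,0,0,0],[0,0,0,1,0,0,0],[0,0,0,0.5,0,0,0],[0,0,0,0,0,0,0],[0,0,0,0,0,0,0],[0,0,0,0,0,0,0]]

```text
time: 23.32
tool_pos: [0.4286, -0.1504, 0.0327]
tool_rot: [0.0, 0.705, 0.709, 0.0]
contact_force: [0.1, -0.9, 0.1]
gripper_width: 0.729
grasp_force: 65.5
```

>>> jog_arm:
  moves:
    - [[0,0,0,0.3,0,0,0],[0,0,0,0,0,0,0],[0,0,0,0.2,0,0,0],[0,0,0,0,0,0,0],[0,0,0,0,0,0,0]]

```text
time: 23.73
tool_pos: [0.4281, -0.1502, 0.0273]
tool_rot: [-0.0, 0.705, 0.709, -0.0]
contact_force: [-0.1, -0.4, -0.2]
gripper_width: 0.732
grasp_force: 65.5
```

>>> jog_arm:
  moves:
    - [[0,0,0,0.1,0,0,0],[0,0,0,0,0,0,0],[0,0,0,0.1,0,0,0],[0,0,0,0,0,0,0],[0,0,0,0,0,0,0]]

```text
time: 24.15
tool_pos: [0.4283, -0.1503, 0.0255]
tool_rot: [0.0, 0.705, 0.709, 0.0]
contact_force: [0.3, 0.5, 0.7]
gripper_width: 0.729
grasp_force: 65.6
```

>>> jog_arm:
  moves:
    - [[0,0,0,0.1,0,0,0],[0,0,0,0,0,0,0],[0,0,0,0.05,0,0,0],[0,0,0,0,0,0,0],[0,0,0,0,0,0,0]]

```text
time: 24.57
tool_pos: [0.4283, -0.1504, 0.0254]
tool_rot: [-0.0, 0.705, 0.709, -0.0]
contact_force: [-6.4, 1.6, 12.3]
gripper_width: 0.734
grasp_force: 66.7
```

>>> jog_arm:
  moves:
    - [[7,0,0,0,0,0,0],[8.5,0,0,0,0,0,0],[8.5,0,0,0,0,0,0],[8.5,0,0,0,0,0,0],[8.5,0,0,-2,0,0,0],[8.5,0,0,-4,0,0,0],[8.5,0,0,-4,0,0,0],[8.5,0,0,-3,0,0,0],[8.5,3.5,0,0,0,0,0],[8.5,4,0,0,0,0,0],[8.5,4,0,0,0,0,0],[8.5,4,0,0,0,0,0],[8.5,3.5,0,0,0,0,0],[8.5,0,0,0,0,0,-0.12],[8.5,0,0,0,0,0,-0.12],[8.5,0,0,0,0,0,-0.12],[8.5,0,0,0,0,0,-0.12],[8.5,0,0,0,0,0,-0.12],[8.5,0,0,0,0,0,-0.12],[8.5,0,0,0,0,0,-0.12]]

```text
time: 26.23
tool_pos: [0.4268, 0.0399, 0.1534]
tool_rot: [-0.0, 0.352, 0.936, -0.0]
contact_force: [0.1, -0.4, -0.3]
gripper_width: 0.995
grasp_force: 0.0
```

>>> jog_arm:
  moves:
    - [[8.5,0,0,0,0,0,-0.12],[8.5,0,0,0,0,0,-0.12],[8.5,0,0,0,0,0,-0.12],[8.5,0,0,0,0,0,-0.12],[8.5,0,0,0,0,0,-0.12],[8.5,0,0,0,0,0,-0.12],[8.5,0,0,0,0,0,0],[8.5,0,0,0,0,0,0]]

```text
time: 26.9
tool_pos: [0.4268, 0.0398, 0.1535]
tool_rot: [-0.0, 0.004, 1.0, 0.0]
contact_force: [0.3, -0.4, 0.6]
gripper_width: 0.995
grasp_force: 0.0
```

Run:
```python
from look import *
f=look("pics/c10.png",390,235,45)
print(state()["tool_rot"])
hsv=cv2.cvtColor(f["color"],40)
for a,b,c in(((95,120,40),(115,255,255),(.428,-.149)),((20,130,60),(35,255,255),(.43,.039))):
    m=cv2.inRange(hsv,a,b); P=cloud(f)[(m>0)&(f["depth"]>0)]; q=P[(np.hypot(P[:,0]-c[0],P[:,1]-c[1])<.05)&(P[:,2]>.03)]; print(len(q),np.percentile(q,[2,98],axis=0).round(4))
```

```text
[array([0.42687191, 0.03982861, 0.15358585])] 0.9925605899429175 0.0 [ 0.5442467  -0.66675531 -0.6078745 ] 26.95
[-1.81147861e-04  3.79796475e-03  9.99992771e-01  2.53188833e-05]
315 [[ 0.3997 -0.1751  0.0599]
 [ 0.4544 -0.1204  0.0716]]
469 [[0.4009 0.012  0.0367]
 [0.4586 0.0696 0.0494]]
```

View pics/c10.png

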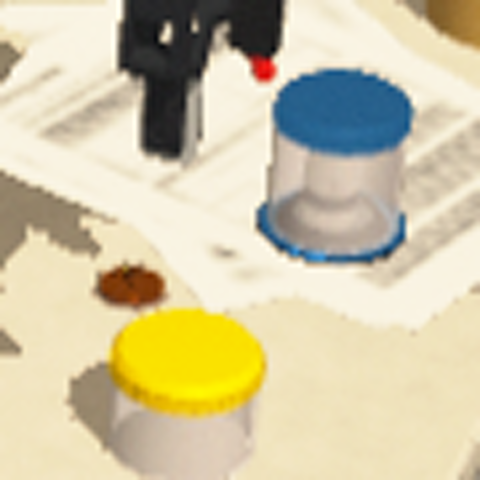

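>>> jog_arm:
  moves:
    - [[8.5,-0.3,0,2,0,0,0],[8.5,0,0,3,0,0,0],[8.5,0,0,3,0,0,0],[8.5,0,0,2,0,0,0],[8.5,0,0,1.5,0,0,0],[8.5,0,0,1.5,0,0,0],[8.5,0,0,1.2,0,0,0],[8.5,0,0,0,0,0,0],[8.5,0,0,0,0,0,0],[8.5,0,0,0,0,0,0]]

```text
time: 27.78
tool_pos: [0.4306, 0.0398, 0.0126]
tool_rot: [0.001, 0.003, 1.0, -0.0]
contact_force: [0.3, 0.3, -0.1]
gripper_width: 0.991
grasp_force: 0.0
```

>>> jog_arm:
  moves:
    - [[0,0,0,0,0,0,0],[0,0,0,0,0,0,0],[0,0,0,0,0,0,0],[0,0,0,0,0,0,0],[0,0,0,0,0,0,0],[0,0,0,0,0,0,0]]

```text
time: 28.28
tool_pos: [0.4316, 0.0397, 0.0137]
tool_rot: [0.002, 0.002, 1.0, -0.0]
contact_force: [-2.2, -0.5, 5.6]
gripper_width: 0.72
grasp_force: 65.6
```

>>> jog_arm:
  moves:
    - [[0,0,0,-1,0,0,0],[0,0,0,-2,0,0,0],[0,0,0,-3,0,0,0],[0,0,0,-3,0,0,0],[0,0,0,-1,0,0,0],[0,-1,0.5,0,0,0,0],[0,-2,1.2,0,0,0,0],[0,-3,1.7,0,0,0,0],[0,-3,1.7,0,0,0,0],[0,-2.5,1.4,0,0,0,0],[0,-1,0.5,0,0,0,0],[0,0,0,0,0,0,0],[0,0,0,0,0,0,0],[0,0,0,0,0,0,0],[0,0,0,0,0,0,0]]

```text
time: 29.53
tool_pos: [0.5543, 0.1088, 0.1115]
tool_rot: [-0.0, 0.003, 1.0, -0.0]
contact_force: [-0.8, -0.8, -0.5]
gripper_width: 0.729
grasp_force: 65.4
```

Run:
```python
from look import *
f=look("pics/c11.png",315,250,45)
hsv=cv2.cvtColor(f["color"],40)
m=cv2.inRange(hsv,(20,130,60),(35,255,255)); P=cloud(f); 
for z0,z1 in((.002,.012),(.09,.2)):
    q=P[(m>0)&(f["depth"]>0)&(np.hypot(P[...,0]-.556,P[...,1]-.11)<.05)&(P[...,2]>z0)&(P[...,2]<z1)]; lo,hi=np.percentile(q,[1,99],axis=0);print(len(q),lo.round(4),hi.round(4),(lo+hi)/2)
```

```text
[array([0.5543779 , 0.10874475, 0.11162672])] 0.72600783092938 65.36559162894264 [ 0.5948943   0.7276146  -0.38733799] 29.5833
205 [0.5225 0.0744 0.0021] [0.5912 0.1435 0.0086] [0.55684352 0.10894588 0.00532007]
309 [0.5238 0.0773 0.1341] [0.5741 0.1441 0.1763] [0.54892364 0.11065487 0.15519883]
```

View pics/c11.png

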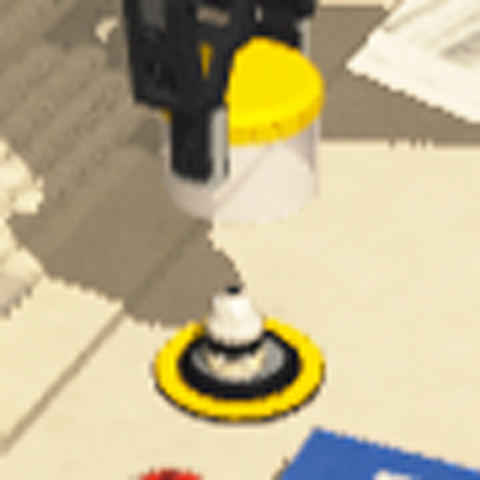

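>>> jog_arm:
  moves:
    - [[0,-0.2,0.1,1,0,0,0],[0,0,0,2,0,0,0],[0,0,0,1.3,0,0,0],[0,0,0,1,0,0,0],[0,0,0,1,0,0,0],[0,0,0,1,0,0,0],[0,0,0,1,0,0,0],[0,0,0,0.5,0,0,0],[0,0,0,0,0,0,0],[0,0,0,0,0,0,0],[0,0,0,0,0,0,0]]

```text
time: 30.5
tool_pos: [0.558, 0.1103, 0.0245]
tool_rot: [0.001, 0.002, 1.0, 0.0]
contact_force: [-0.4, -0.7, 0.7]
gripper_width: 0.724
grasp_force: 65.4
```

>>> jog_arm:
  moves:
    - [[0,0,0,0.3,0,0,0],[0,0,0,0,0,0,0],[0,0,0,0.2,0,0,0],[0,0,0,0,0,0,0],[0,0,0,0,0,0,0]]

```text
time: 30.92
tool_pos: [0.5573, 0.1102, 0.0188]
tool_rot: [0.0, 0.002, 1.0, -0.0]
contact_force: [-0.8, -0.2, -0.3]
gripper_width: 0.724
grasp_force: 65.4
```

>>> jog_arm:
  moves:
    - [[0,0,0,0.1,0,0,0],[0,0,0,0,0,0,0],[0,0,0,0.05,0,0,0],[0,0,0,0,0,0,0],[0,0,0,0,0,0,0]]

```text
time: 31.33
tool_pos: [0.5574, 0.1102, 0.0187]
tool_rot: [-0.0, 0.002, 1.0, -0.0]
contact_force: [-5.4, 0.5, 8.5]
gripper_width: 0.723
grasp_force: 66.3
```

>>> jog_arm:
  moves:
    - [[6.6,0,0,0,0,0,0],[7.3,0,0,0,0,0,0],[7.3,0,0,0,0,0,0],[7.3,0,0,0,0,0,0],[7.3,0,0,-1,0,0,0],[7.3,0,0,-2,0,0,0],[7.3,0,0,-4,0,0,0],[7.3,0,0,-4,0,0,0],[7.3,0,0,-4,0,0,0],[7.3,0,-4,-2,0,0,0],[7.3,0,-4,0,0,0,0],[7.3,0,0,0,0,0,0],[7.3,0,0,0,0,0,0]]

```text
time: 32.42
tool_pos: [0.5572, 0.0314, 0.1871]
tool_rot: [0.001, 0.004, 1.0, 0.0]
contact_force: [-0.8, 0.0, 0.3]
gripper_width: 0.854
grasp_force: 0.0
```

Run:
```python
from look import *
f=grab_frame("scene"); P=cloud(f); cv2.imwrite("pics/c12.png",cv2.resize(f["color"][195:395,190:430],(720,600),interpolation=2))
hsv=cv2.cvtColor(f["color"],40)
for k,a,b,c in(("b",(95,120,40),(115,255,255),(.428,-.149)),("y",(20,130,60),(35,255,255),(.556,.11))):
    m=(cv2.inRange(hsv,a,b)>0)&(f["depth"]>0)&(np.hypot(P[...,0]-c[0],P[...,1]-c[1])<.05)
    for z0,z1 in((.002,.02),(.03,.2)):
        q=P[m&(P[...,2]>z0)&(P[...,2]<z1)]; lo,hi=np.percentile(q,[2,98],axis=0); print(k,len(q),((lo+hi)/2).round(4),hi[2].round(4))
s=state();print(s["tool_pos"],s["time"])
```

```text
b 36 [ 0.428  -0.1406  0.0038] 0.0054
b 321 [ 0.4268 -0.1487  0.0655] 0.0715
y 91 [0.5548 0.1153 0.0051] 0.0079
y 479 [0.5557 0.1132 0.0479] 0.0548
[0.55678785 0.03255042 0.1862251 ] 32.4667
```

View pics/c12.png

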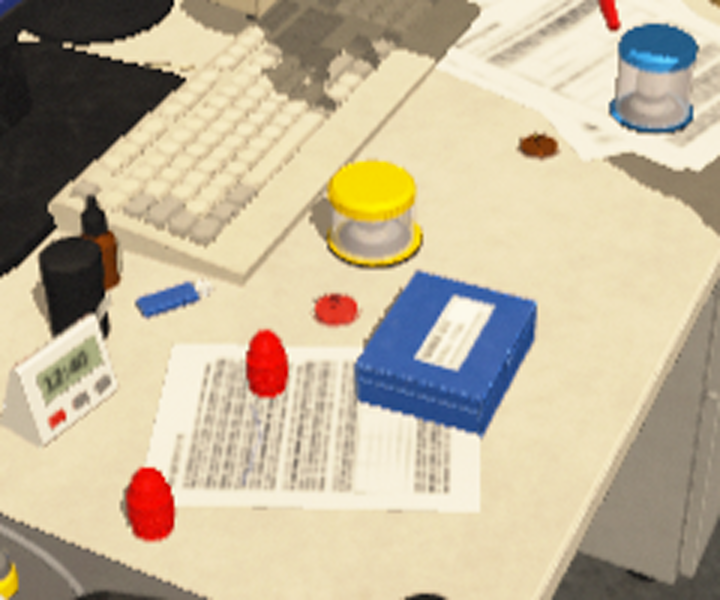

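Both pots are closed and seated, with the cap tops at 71.5 mm and 54.8 mm. The bystanders have not moved.

```bash
python3 -c "
from plant import *
print(job_done())"
```

```text
the job is handed in; nothing more can be done
None
```

The job is handed in at about 32 s: both objectives stand in their own bases with the matching covers seated on top, and the final picture shows the dishes, oil bottle and black case where they were.

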